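Lock the fine sieve into the bayonet mouth of the grout tub

ROBOT

A 6-joint arm with a two-finger parallel gripper is mounted at the origin on the work surface. World frame = base frame: x ahead of the robot, y to its left, z up, the work surface at z = 0. Lengths are in m, angles in rad, forces in N, time in s.
With the tool pointing down it reaches from about 0.2 to 0.875 m from the base axis. Payload 3.4 kg.
Tool frame: the origin (TCP) lies between the finger pads; the fingertips stand 25 mm ahead of it and the grasp point (between the pads) lies 6 mm ahead of it (r.nose_length is the z of the fingertips in the tool frame, in m); z points along the fingers, x is the direction in which the jaws open and shut, and the axes are right-handed (so a half turn about z gives the same grasp; the last joint's range is limited). The gripper opens to 94 mm and grips with 3 to 60 N. Pads are 16 mm wide; open, the fingers measure 119 mm over their backs; the gripper's body (75 mm by 177 mm) begins 78 mm behind the grasp point.
Start: joints at [-0.121, 0.276, 1.505, -0, 1.361, -0.121], TCP at [0.575, -0, 0.23] pointing down, gripper open.
Joint ranges: [-2.89, 2.89], [-0.75, 2.08], [0.22, 2.7], [-1.18, 4.32], [0.11, 2.71], [-2.7, 2.7]. Speed limits (rad/s): [2.57, 2.57, 3.14, 3.14, 3.14, 3.14].

INTERFACE

Orientations are given as a unit quaternion [w, x, y, z].
In Python, from plant import r, gripper_to, inverse_kinematics, vision, models, telemetry gives the robot as it stands. Calls block until the motion is done:
- r.move_to(position, orientation): joint-space move of the TCP to a pose.
- r.move_l(position, rot=None, vel=0.15, guard=None): straight line of the TCP; rot=None keeps the orientation; vel is the mean speed in m/s. With guard (N) it stops when the force on the tool has changed by that much, and returns True; else False.
- r.movej(angles): joint-space move.
- gripper_to(opening, f_grip=None): finger opening in m; f_grip is the grip in N (None keeps the last); returns when the fingers have stopped.
- r.hold(seconds).
- inverse_kinematics(position, orientation): joint angles nearest the present ones, or None.
- vision.snapshot(name): name is "scene" or "side" or "wrist"; returns the picture (384x512x3 uint8, red, green, blue); there is no depth.
- vision.get_calibration(name): a dict with "fx", "fy", "cx", "cy" (pixels), "position" and "orientation" of the camera in the world. Camera axes: x right, y down, z forward; pixel columns grow to the right and rows downward; lengths in m; the calibration is good to about 2 mm. A picture is of the moment at which its call begins: read the wrist's pose just before it. get_calibration takes no time and is no camera call; for the wrist camera it gives the pose at the moment of the call.
A pose or a line that the arm cannot do raises r.PlanningError and nothing moves.
- r.sign_off(): hands the job in, once; it reports no verdict.
Trained networks look in the newest picture that a camera, given by its name, has taken for a name from the list of things; names that differ only in an ending like _2 or _b are one class to them, and where a whole thing is asked for, a point or a joint stands for the part that bears it (a point fixed in the world has none). Each returns a list of dicts, best first, with "score" (0 to 1); they miss things now and then, are a little off and sometimes report something else, mostly with a low value. They report only what shows in the picture. A call takes as long as a camera call. They do not tell look-alikes from the thing itself.
- models.boxes_of(thing, camera): "at" ([x, y, z] in m, in world coordinates, good to about 4 mm: the middle of the surface that is visible of it).
- models.regions_of(thing, camera): "pixels" (384x512 bool, what is visible of it).
- models.mark_of(thing, camera): "at" ([x, y, z] in m, in world coordinates, good to about 4 mm: a listed point, or the origin of a listed thing).
Readings, each from a call of its own:
- telemetry.current_t(): time.
- telemetry.current_joints(): joint angles.
- telemetry.current_dq(): joint speeds.
- telemetry.current_joint_efforts(): joint torques, N m.
- telemetry.current_ee_pos(): TCP position.
- telemetry.current_tool_rot(): TCP orientation.
- telemetry.current_wrist_force(): force on the tool from outside, world axes, zero at the start.
- telemetry.current_torque(): the same for the moment, N m.
- telemetry.current_opening(): finger opening in m.
Only numpy, scipy, OpenCV 4.12 (cv2) and the standard library are available. Lean on these libraries where they do the work, as an engineer would, in place of code of your own. Each camera call takes 0.05 s, during which the arm holds its last target.

TASK

Hang the yellow fine sieve in the mouth of the round blue tub, with its two lugs going down between the red hooks at the white marks, then twist it clockwise (seen from above) under the hooks until both lugs drop fully into their locking notches at the green marks. Let go of it there, sitting level. Leave the black coarse sieve where it stands.

Things in the scene. Friction and masses are not known exactly. Their poses are not given: they have to be found in the camera images.
- fine_mid (a point): Centre of the loose yellow fine sieve, upright, 108 mm high, cup 70 mm wide at its foot, 80 at its top. z up. Two lugs point along +x and -x to 70 mm from the axis, 14 mm wide, 10 high, undersides 14 mm below this point. Handle bar on top, also along x: 80 mm long, 14 thick, 16 high, its centre 46 mm above this point, 36 mm free space below it. Same after a half turn. About 0.25 kg.
- coarse_mid (a point): Centre of the black coarse sieve, a loose bystander of the same shape, size and axes as the yellow one.
- tub: Round blue tub, 176 mm wide, fixed; origin at the centre of its underside, z up. Flat rim, top at 76 mm, round a mouth 100 mm wide, nearly as deep as the tub. +x and -x: the locked lug direction (green marks). Lugs enter from above at 60 degrees counter-clockwise from these, seen from above (white marks), so the twist to lock is 60 degrees clockwise. Same after a half turn.
- tub_track (a point): Point on the tub's axis level with its aluminium tracks, 83 mm above the tub's underside; same axes. Two hooks half a turn apart; angles counter-clockwise from +x and -x: track 84 to 20 degrees; notch 20 to -20, floor 7 mm below track; red stop -20 to -32; red roof 27 to -32, 17 to 23 mm above track, 55 to 77 mm from axis. Sieve centre is 14 mm above this point with lugs on track, 7 in notches.
Mind the look-alikes: they are no part of the job. Of the things that look like the part that bears fine_mid, take the one that is farthest from the robot's base at the start.

How it is judged:
By the outcome, as a careful person would: the job done as asked, in the order asked, and still so for the second after the job is handed in, with the robot touching nothing.
It also fails if it takes over 48 s, if anything falls off the work surface, if the arm or the gripper's body presses on something with over 40 N, if the wrist force passes 120 N, or if a joint passes its speed limit or range.

## Working session

There is one attempt and no reset: what is moved stays moved. The work goes in short steps, each a Python script; the robot and the scene stay as the last script left them, time stands still between calls to the robot, and variables do not carry over. Pictures are saved under pics/ and viewed, and the job is handed in when it is done.

```bash
ls && mkdir -p pics && python3 - <<'E'
from plant import r, vision, models, telemetry
import cv2
for c in ["scene","side","wrist"]:
    im=vision.snapshot(c); cv2.imwrite(f"pics/{c}0.png",im[:,:,::-1])
    for t in ["fine_mid","coarse_mid","tub","tub_track"]:
        for d in models.mark_of(t,c)[:4]: print(c,t,[round(float(x),4) for x in d["at"]],round(d["score"],2))
    k=vision.get_calibration(c); print({a:(b if isinstance(b,(int,float)) else [round(float(x),4) for x in b]) for a,b in k.items()})
print(telemetry.current_t(), telemetry.current_ee_pos(), telemetry.current_tool_rot())
E
```

```text
pics
scene fine_mid [0.355, 0.2622, 0.0584] 0.88
scene fine_mid [0.5276, 0.2361, 0.052] 0.78
scene fine_mid [0.3848, 0.0685, 0.0533] 0.66
scene fine_mid [0.1826, 0.3452, 0.0535] 0.62
scene coarse_mid [0.4937, -0.2413, 0.0531] 0.81
scene coarse_mid [0.606, -0.0153, 0.0894] 0.25
scene tub [0.6035, -0.019, 0.0012] 0.75
scene tub [0.6071, -0.0162, 0.0877] 0.36
scene tub_track [0.6045, -0.0141, 0.0886] 0.81
scene tub_track [0.4928, -0.2426, 0.0538] 0.71
{'fx': 373.3487209162403, 'fy': 373.3487209162403, 'cx': 252.2548576620269, 'cy': 192.02652491706792, 'position': [1.161, 0.1755, 0.8258], 'orientation': [-0.2558, 0.5786, 0.7146, -0.2986]}
side fine_mid [0.3565, 0.2666, 0.0524] 0.96
side fine_mid [0.1811, 0.3447, 0.0553] 0.9
side fine_mid [0.388, 0.0692, 0.0542] 0.68
side fine_mid [0.5234, 0.231, 0.056] 0.55
side coarse_mid [0.4907, -0.2376, 0.0575] 0.91
side tub [0.6052, -0.0173, 0.0002] 0.62
side tub_track [0.6056, -0.0204, 0.0885] 0.94
{'fx': 488.00611891554496, 'fy': 488.00611891554496, 'cx': 258.48650621532687, 'cy': 183.69611175433843, 'position': [-0.095, -1.0513, 0.8843], 'orientation': [-0.457, 0.8651, -0.1829, 0.096]}
wrist fine_mid [0.3881, 0.0674, 0.0496] 0.75
wrist fine_mid [0.6081, -0.0186, 0.0007] 0.6
wrist coarse_mid [0.4948, -0.2385, 0.0534] 0.72
wrist tub [0.6055, -0.0178, 0.0011] 0.88
wrist tub_track [0.6086, -0.0113, 0.0865] 0.71
{'fx': 323.0908529923898, 'fy': 323.0908529923898, 'cx': 256.206970203013, 'cy': 197.3004271688408, 'position': [0.5751, 0.0659, 0.3842], 'orientation': [0.1168, 0.9932, -0.0001, -0.0001]}
0.75 [ 5.75041018e-01 -1.72909567e-05  2.30528621e-01] [1.60505841e-05 9.99999997e-01 5.27020535e-06 8.10197816e-05]
```

View pics/scene0.png

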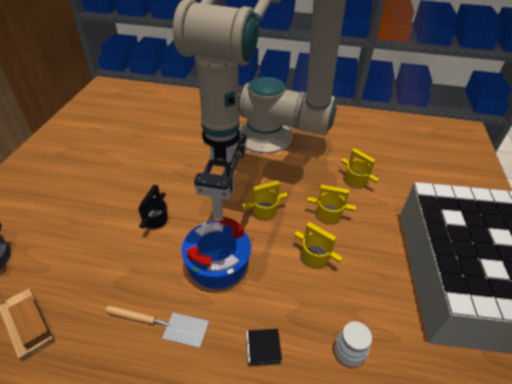

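View pics/side0.png

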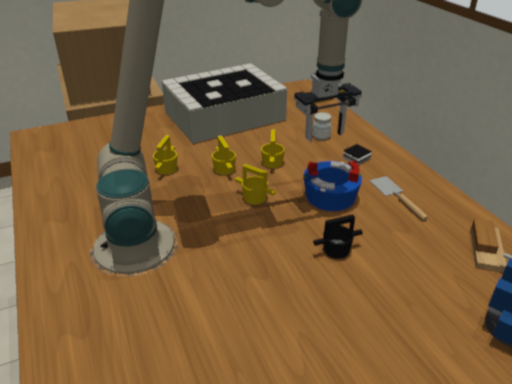

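View pics/wrist0.png

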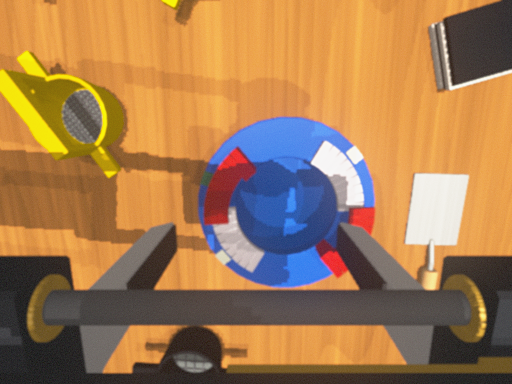

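The scene shows four yellow sieves. The farthest from the base is at about (0.525, 0.233). The tub is at about (0.605, -0.017), with a white mark near wrist pixel (355,155). Next I'll take closer wrist pictures of both.

```bash
python3 - <<'E'
from plant import r, vision, models, telemetry
import cv2,pickle
D={}
for n,p in [("tub",(0.605,-0.065,0.26)),("sv",(0.525,0.205,0.26))]:
    r.move_l(p,vel=0.25); r.hold(0.15)
    k=vision.get_calibration("wrist"); im=vision.snapshot("wrist"); D[n]=(k,im)
    cv2.imwrite(f"pics/w_{n}1.png",im[:,:,::-1])
    for t in (["tub","tub_track"] if n=="tub" else ["fine_mid"]):
        for d in models.mark_of(t,"wrist")[:3]: print(t,[round(float(x),4) for x in d["at"]],round(d["score"],2))
pickle.dump(D,open("D.pkl","wb"))
print(telemetry.current_t(),telemetry.current_joints())
E
```

```text
tub [0.6046, -0.0195, -0.0003] 0.75
tub_track [0.605, -0.0154, 0.0848] 0.82
fine_mid [0.5247, 0.2329, 0.0507] 0.83
3.0333 [ 2.47274730e-01  2.43762751e-01  1.47693760e+00 -1.66790904e-04
  1.42094800e+00  2.48756943e-01]
```

View pics/w_tub1.png

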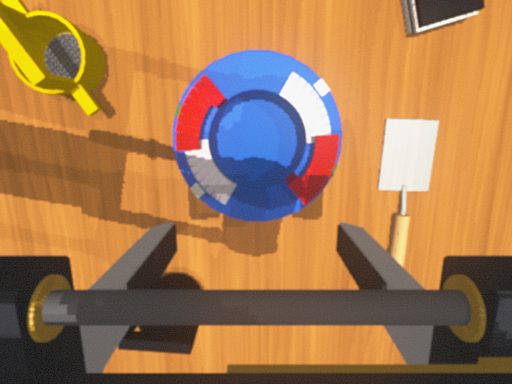

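View pics/w_sv1.png

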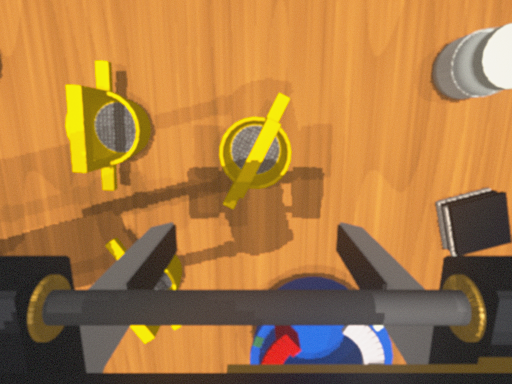

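```bash
cat > fit.py <<'E'
import numpy as np,cv2
from scipy.spatial.transform import Rotation as R
from scipy.optimize import minimize
def proj(k,P):
    q=np.array(k["orientation"]); Rm=R.from_quat(q[[1,2,3,0]]).as_matrix()
    c=(np.atleast_2d(P)-np.array(k["position"]))@Rm
    return np.c_[k["fx"]*c[:,0]/c[:,2]+k["cx"],k["fy"]*c[:,1]/c[:,2]+k["cy"]]
def tf(p,P,z=0):
    c,s=np.cos(p[2]),np.sin(p[2]); P=np.asarray(P)
    return np.c_[p[0]+c*P[:,0]-s*P[:,1],p[1]+s*P[:,0]+c*P[:,1],P[:,2]+z]
def box(cx,cy,cz,lx,ly,lz):
    return np.array([[cx+a*lx/2,cy+b*ly/2,cz+c*lz/2] for a in(-1,1) for b in(-1,1) for c in(-1,1)])
def ring(rad,z,n=60):
    a=np.linspace(0,2*np.pi,n); return np.c_[rad*np.cos(a),rad*np.sin(a),0*a+z]
def hull(img,uv): cv2.fillConvexPoly(img,cv2.convexHull(np.round(uv*16).astype(np.int32)),255,shift=4)
def sieve(k,p,z=0.054):
    m=np.zeros((384,512),np.uint8)
    for P in [np.r_[ring(.035,-.054),ring(.040,.002)],box(.053,0,-.009,.034,.014,.010),box(-.053,0,-.009,.034,.014,.010),box(0,0,.046,.080,.014,.016),
        box(.037,0,.02,.006,.014,.05),box(-.037,0,.02,.006,.014,.05)]: hull(m,proj(k,tf(p,P,z)))
    return m
def sect(a0,a1,z0,z1,r0=.055,r1=.077):
    out=[]
    A=np.deg2rad(np.linspace(a0,a1,10))
    for a,b in zip(A[:-1],A[1:]):
        out.append(np.array([[q*np.cos(t),q*np.sin(t),z] for q in(r0,r1) for t in(a,b) for z in(z0,z1)]))
    return out
def tubred(k,p):
    m=np.zeros((384,512),np.uint8)
    for o in (0,180):
        for P in sect(27+o,-32+o,.100,.106)+sect(-20+o,-32+o,.076,.1): hull(m,proj(k,tf(p,P)))
    return m
def blur(m): return cv2.GaussianBlur(m.astype(np.float32)/255,(0,0),1.0)
def fit(model,k,mask,p0,valid=None):
    t=blur(mask); v=1 if valid is None else valid
    f=lambda p: float((((blur(model(k,p))-t)*v)**2).sum())
    best=None
    for s in [(0.01,0.01,.15),(0.003,0.003,.05)]:
        x=np.array(p0)
        sim=np.array([x]+[x+np.eye(3)[i]*s[i] for i in range(3)])
        o=minimize(f,x,method="Nelder-Mead",options=dict(initial_simplex=sim,xatol=1e-5,fatol=.01,maxiter=300)); p0=o.x
    return o.x,o.fun
E
cat > a.py <<'E'
import pickle,numpy as np,cv2
from fit import *
D=pickle.load(open("D.pkl","rb"))
k,im=D["sv"]; h=cv2.cvtColor(im,cv2.COLOR_RGB2HSV)
y=cv2.inRange(h,(22,130,60),(36,255,255)); y=cv2.morphologyEx(y,cv2.MORPH_OPEN,np.ones((2,2)))
roi=np.zeros_like(y); roi[70:225,180:335]=1; y=y*roi
cs,_=cv2.findContours(y,cv2.RETR_EXTERNAL,cv2.CHAIN_APPROX_NONE); c=max(cs,key=cv2.contourArea)
ym=np.zeros_like(y); cv2.drawContours(ym,[c],-1,255,-1); 
best=min((fit(lambda k,p:sieve(k,p),k,ym,(.525,.233,a)) for a in np.deg2rad([0,30,60,90,120,150])),key=lambda b:b[1])
print("sieve",best[0],np.degrees(best[0][2]),best[1],(ym>0).sum())
o=im.copy(); cc,_=cv2.findContours(sieve(k,best[0]),cv2.RETR_EXTERNAL,cv2.CHAIN_APPROX_NONE); cv2.drawContours(o,cc,-1,(0,0,255),1)
k,im=D["tub"]; h=cv2.cvtColor(im,cv2.COLOR_RGB2HSV)
rd=cv2.inRange(h,(0,180,60),(5,255,255))|cv2.inRange(h,(172,180,60),(180,255,255))
rd[:40]=0;rd[225:]=0;rd[:,:165]=0;rd[:,350:]=0
cand=sorted((fit(tubred,k,rd,(.605,-.017,a)) for a in np.deg2rad([-60,-35,-15,10,35])),key=lambda b:b[1])
bt=cand[0]; print("tub",bt[0],np.degrees(bt[0][2]),bt[1],cand[1][1],(rd>0).sum())
o2=im.copy(); cc,_=cv2.findContours(tubred(k,bt[0]),cv2.RETR_EXTERNAL,cv2.CHAIN_APPROX_NONE); cv2.drawContours(o2,cc,-1,(0,255,0),1)
for rr,z in((.088,.076),(.05,.076)): cv2.polylines(o2,[np.round(proj(k,tf(bt[0],ring(rr,z)))).astype(int)],True,(255,255,0),1)
pickle.dump((best[0],bt[0]),open("poses.pkl","wb"))
v=np.hstack([cv2.resize(o[60:230,160:350],None,fx=2,fy=2),cv2.resize(o2[40:210,160:350],None,fx=2,fy=2)]); cv2.imwrite("pics/fit1.png",v[:,:,::-1])
E
python3 a.py
```

```text
sieve [0.52480535 0.23347477 1.10032887] 63.04420012974797 31.41707992553711 4865
tub [ 0.60394267 -0.0190625  -0.37265889] -21.35178181185515 682.2326049804688 685.11474609375 2741
```

View pics/fit1.png

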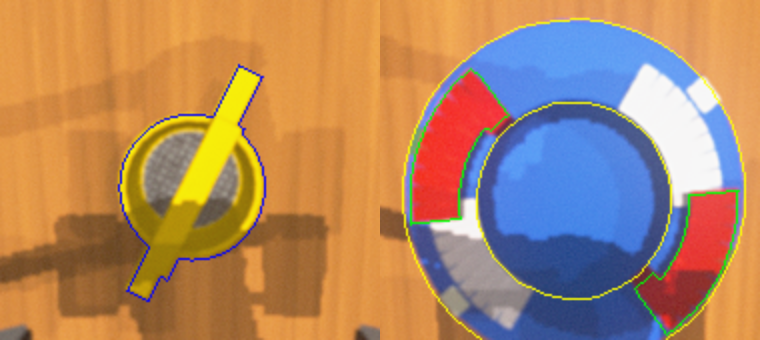

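Both fits are tight: the projected outlines follow the sieve and the red hooks. The sieve yaw is 63.0° and the tub yaw is -21.4°, which puts the entry direction at 38.6°, in line with the white mark. Next is the grasp.

```bash
cat > h.py <<'E'
import numpy as np,pickle,cv2
from plant import r, gripper_to, inverse_kinematics, vision, models, telemetry
from scipy.spatial.transform import Rotation as R
S,T=pickle.load(open("poses.pkl","rb"))
def q(deg):
    a=(R.from_euler("z",deg,degrees=True)*R.from_quat([1,0,0,0])).as_quat(); return a[[3,0,1,2]]
G=np.degrees(S[2])-90; E=np.degrees(T[2])+60-90; L=E-60
def stat(s=""): print(s,round(telemetry.current_t(),2),"p",np.round(telemetry.current_ee_pos(),4),"F",np.round(telemetry.current_wrist_force(),2),"open",round(telemetry.current_opening(),4),"j",np.round(telemetry.current_joints(),3))
def snap(n,c):
    im=vision.snapshot(c); cv2.imwrite(f"pics/{n}.png",im[:,:,::-1]); return im
E
python3 - <<'E'
from h import *
print(G,E,L)
for p,a in [((*S[:2],.106),G),((*T[:2],.26),E),((*T[:2],.151),L)]: print(np.round(inverse_kinematics(p,q(a)),3))
gripper_to(0.06)
r.move_to((*S[:2],.17),q(G)); stat("above")
r.move_l((*S[:2],.106),vel=0.12,guard=8); stat("down")
gripper_to(0.0,40); stat("grip")
r.move_l((*S[:2],.26),vel=0.15); r.hold(.2); stat("lift")
snap("lift_side","side"); 
k=vision.get_calibration("wrist"); im=snap("lift_wrist","wrist"); pickle.dump((k,im),open("lift.pkl","wb"))
E
```

```text
-26.95579987025203 -51.35178181185515 -111.35178181185515
[ 0.297  0.37   1.694 -0.     1.078  0.768]
[-0.147  0.306  1.388 -0.     1.447  0.75 ]
[-0.147  0.372  1.565 -0.     1.205  1.797]
above 4.3 p [0.5251 0.2335 0.1702] F [-0.26 -0.27  0.27] open 0.0597 j [ 0.298  0.315  1.603 -0.     1.224  0.766]
down 4.98 p [0.5257 0.2336 0.107 ] F [-0.46 -0.06  0.44] open 0.0603 j [0.297 0.369 1.692 0.    1.078 0.768]
grip 5.76 p [0.5245 0.2335 0.1059] F [-1.11 -0.1   0.7 ] open 0.0137 j [0.298 0.37  1.694 0.    1.078 0.768]
lift 7.13 p [0.5244 0.2333 0.2591] F [ 0.28 -0.05 -3.59] open 0.0137 j [ 0.297  0.261  1.455 -0.     1.427  0.768]
```

View pics/lift_side.png

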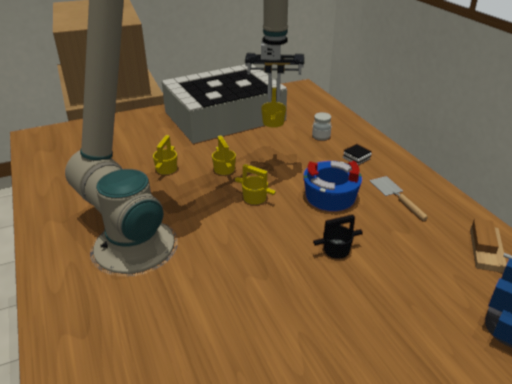

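View pics/lift_wrist.png

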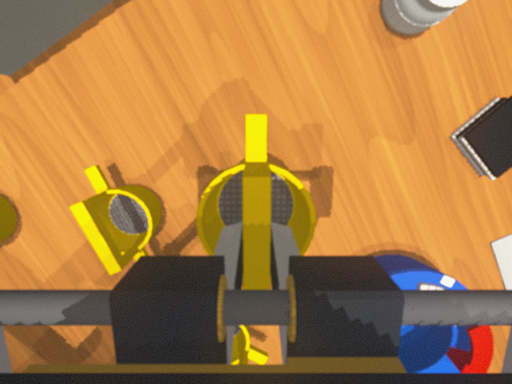

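The sieve is held at about (273,110) in the side view. The wrist view shows its bar square to the jaws, so I'll go over the tub and lower it.

```bash
python3 - <<'E'
from h import *
r.move_to((*T[:2],.26),q(E)); r.hold(.2); stat("over")
snap("over_scene","scene"); snap("over_side","side")
print(r.move_l((*T[:2],.190),vel=0.12,guard=8)); stat("n")
snap("n_scene","scene"); snap("n_wrist","wrist")
E
```

```text
over 8.47 p [ 0.6037 -0.0174  0.2602] F [-0.02 -0.57 -3.01] open 0.0136 j [-0.144  0.306  1.389  0.     1.447  0.75 ]
False
n 9.3 p [ 0.6045 -0.0191  0.1906] F [-0.11 -0.19 -3.  ] open 0.0139 j [-0.147  0.343  1.506  0.     1.291  0.75 ]
```

```bash
python3 -c "
import cv2,numpy as np
a=[cv2.imread('pics/n_scene.png')[170:300,150:290],cv2.imread('pics/over_side.png')[90:220,260:400]]
cv2.imwrite('pics/n_crop.png',np.hstack([cv2.resize(x,None,fx=2.8,fy=2.8,interpolation=2) for x in a]))"
```

```text
(no output)
```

View pics/n_crop.png

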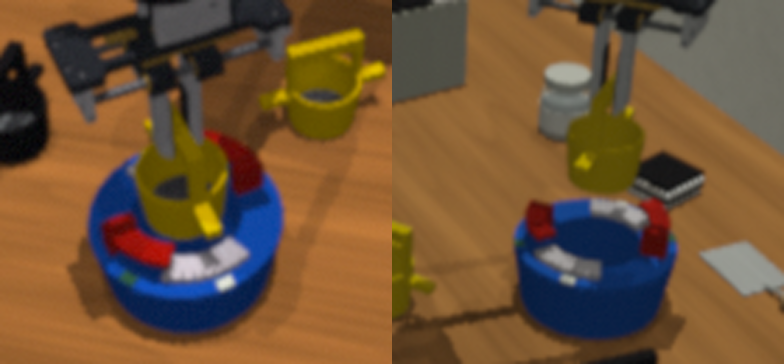

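View pics/n_wrist.png

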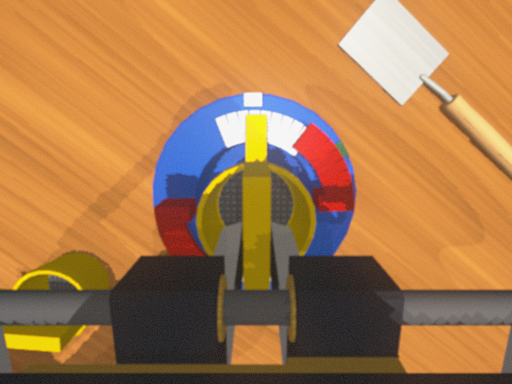

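In the wrist view the upper lug, around (256,140), points at the white mark at (253,100), and the foot is entering the mouth. I'll lower it onto the tracks with a guard.

```bash
python3 - <<'E'
from h import *
print(r.move_l((*T[:2],.153),vel=0.08,guard=8)); r.hold(.15); stat("near track")
print(r.move_l((*T[:2],.146),vel=0.02,guard=5)); stat("touch")
snap("t_scene","scene"); snap("t_wrist","wrist")
E
python3 -c "
import cv2,numpy as np
a=[cv2.imread('pics/t_scene.png')[170:300,150:290],cv2.imread('pics/t_wrist.png')[80:280,130:380]]
cv2.imwrite('pics/t_crop.png',np.hstack([cv2.resize(x,(390,360),interpolation=2) for x in a]))"
```

```text
False
near track 10.16 p [ 0.6045 -0.0191  0.1537] F [ 0.81  0.6  -2.93] open 0.0136 j [-0.147  0.37   1.561  0.     1.209  0.75 ]
True
touch 10.47 p [ 0.6043 -0.0189  0.1486] F [-1.19  0.36  4.93] open 0.0139 j [-1.470e-01  3.730e-01  1.569e+00  1.000e-03  1.198e+00  7.500e-01]
```

View pics/t_crop.png

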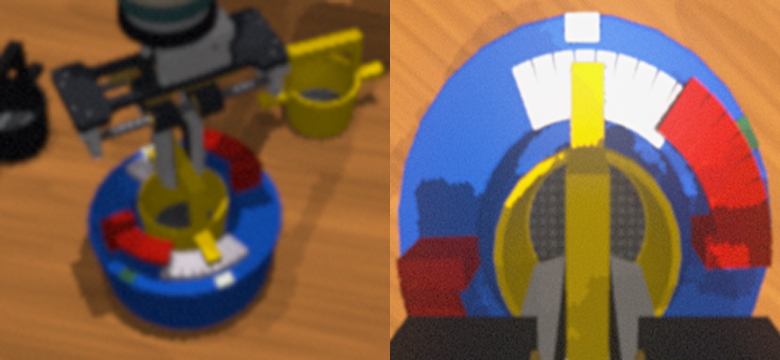

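The lugs touched the tracks at a TCP height of 0.1486, against 0.149 expected, lined up with the white mark. I'll raise the sieve 2 mm and twist it clockwise in steps while watching the force.

```bash
python3 - <<'E'
from h import *
r.move_l((*T[:2],.1505),vel=0.03)
for a in np.linspace(E,L,6)[1:]:
    j=inverse_kinematics((*T[:2],.1505),q(a)); r.movej(j); stat(f"{a:.0f}")
    F=telemetry.current_wrist_force()
    if np.linalg.norm(F-np.array([0,0,-3]))>12 or abs(telemetry.current_torque()[2])>1: print("STOP",telemetry.current_torque()); break
r.hold(.1); print(np.round(telemetry.current_torque(),3))
snap("l_scene","scene"); snap("l_wrist","wrist")
E
python3 -c "
import cv2,numpy as np
a=[cv2.imread('pics/l_scene.png')[170:300,150:290],cv2.imread('pics/l_wrist.png')[80:280,130:380]]
cv2.imwrite('pics/l_crop.png',np.hstack([cv2.resize(x,(390,360),interpolation=2) for x in a]))"
```

```text
-63 11.16 p [ 0.6035 -0.019   0.1498] F [ 0.73  0.15 -3.13] open 0.0139 j [-0.147  0.373  1.567 -0.     1.204  0.956]
-75 11.47 p [ 0.6038 -0.019   0.1503] F [ 0.06  0.05 -3.26] open 0.0138 j [-0.147  0.372  1.566 -0.     1.204  1.163]
-87 11.79 p [ 0.6039 -0.0191  0.1504] F [ 0.18  0.68 -3.06] open 0.0129 j [-0.147  0.372  1.566  0.     1.204  1.372]
-99 12.11 p [ 0.6039 -0.0191  0.1505] F [ 0.27  0.39 -3.72] open 0.0135 j [-0.147  0.372  1.566  0.     1.204  1.581]
-111 12.43 p [ 0.604  -0.0191  0.1505] F [ 0.1   0.68 -3.62] open 0.0136 j [-0.147  0.372  1.566  0.     1.204  1.791]
[ 0.103  0.035 -0.027]
```

View pics/l_crop.png

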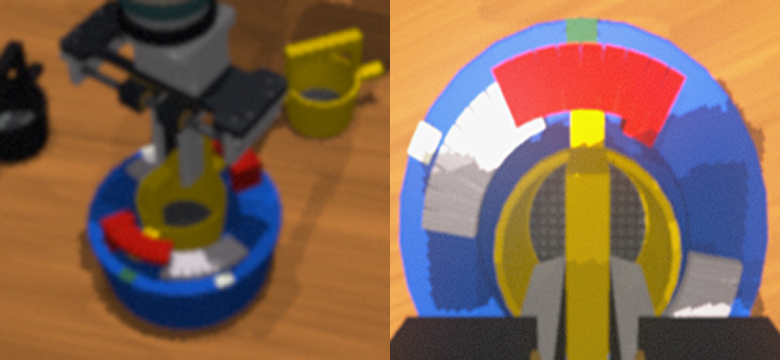

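The lug is under the red roof and in line with the green mark, with almost no force on the wrist. Now I'll lower it into the notches, where contact should come at about 0.1416.

```bash
python3 - <<'E'
from h import *
print(r.move_l((*T[:2],.1435),vel=0.03,guard=6)); stat("a")
print(r.move_l((*T[:2],.1385),vel=0.015,guard=5)); stat("touch")
snap("d_wrist","wrist"); snap("d_scene","scene")
E
python3 -c "
import cv2,numpy as np
a=[cv2.imread('pics/d_scene.png')[170:300,150:290],cv2.imread('pics/d_wrist.png')[80:280,130:380]]
cv2.imwrite('pics/d_crop.png',np.hstack([cv2.resize(x,(390,360),interpolation=2) for x in a]))"
```

```text
False
a 13.01 p [ 0.6037 -0.019   0.143 ] F [ 0.35  0.2  -3.65] open 0.0136 j [-0.147  0.378  1.576  0.     1.188  1.796]
True
touch 13.28 p [ 0.6044 -0.0191  0.1416] F [-0.62  0.21  5.8 ] open 0.0136 j [-0.147  0.379  1.579  0.     1.183  1.797]
```

View pics/d_crop.png

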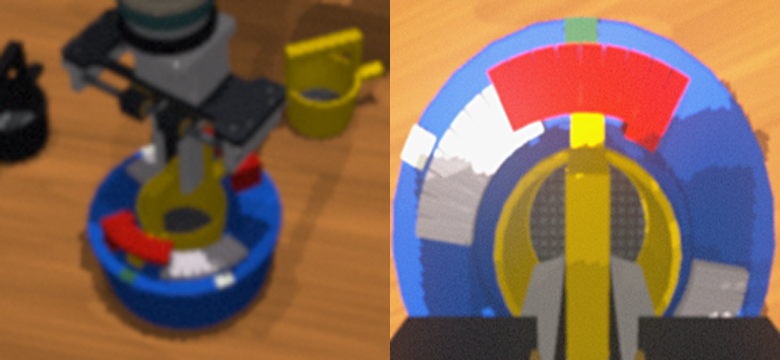

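Contact came at 0.1416, exactly the notch floor height. I'll release, retreat straight up and check.

```bash
python3 - <<'E'
from h import *
r.move_l((*T[:2],.1414),vel=0.02)
gripper_to(0.05); stat("open")
r.move_l((*T[:2],.26),vel=0.12); stat("up")
r.move_l((T[0]-.05,T[1]-.01,.28),vel=0.15); r.hold(.2)
k=vision.get_calibration("wrist"); im=snap("f_wrist","wrist"); pickle.dump((k,im),open("f.pkl","wb"))
print("fine",[(np.round(d["at"],4),round(d["score"],2)) for d in models.mark_of("fine_mid","wrist")[:3]])
snap("f_side","side"); print("fine",[(np.round(d["at"],4),round(d["score"],2)) for d in models.mark_of("fine_mid","side")[:5]]); print("coarse",[np.round(d["at"],4) for d in models.mark_of("coarse_mid","side")[:2]])
snap("f_scene","scene"); print("fine",[(np.round(d["at"],4),round(d["score"],2)) for d in models.mark_of("fine_mid","scene")[:5]])
stat()
import fit
z=.090; best=None
o=im.copy(); p=(T[0],T[1],T[2])
cc,_=cv2.findContours(fit.sieve(k,p,z),cv2.RETR_EXTERNAL,cv2.CHAIN_APPROX_NONE); cv2.drawContours(o,cc,-1,(0,0,0),1)
a=cv2.imread("pics/f_side.png")[130:230,280:385]; b=cv2.imread("pics/f_scene.png")[195:295,165:270]
cv2.imwrite("pics/f_fit.png",np.hstack([o[:,:,::-1][:,:],]))
cv2.imwrite("pics/f_crop.png",np.hstack([cv2.resize(x,None,fx=3.7,fy=3.7,interpolation=2) for x in(a,b)]))
E
```

```text
open 14.36 p [ 0.604  -0.019   0.1414] F [ 0.26 -0.37 -0.51] open 0.0501 j [-0.147  0.381  1.576  0.     1.187  1.797]
up 15.5 p [ 0.6034 -0.019   0.2591] F [-0.05  0.26  0.43] open 0.0498 j [-0.147  0.308  1.387  0.     1.451  1.797]
fine [(array([0.3901, 0.0675, 0.0516]), 0.74), (array([ 0.6048, -0.0204,  0.0865]), 0.6)]
fine [(array([0.3575, 0.268 , 0.0521]), 0.83), (array([0.3915, 0.0696, 0.0541]), 0.82), (array([ 0.6046, -0.0225,  0.0936]), 0.7), (array([0.1809, 0.3448, 0.0534]), 0.66)]
coarse [array([ 0.4912, -0.2353,  0.0548])]
fine [(array([ 0.6081, -0.0171,  0.088 ]), 0.95), (array([0.3862, 0.0704, 0.0544]), 0.78), (array([0.355 , 0.2594, 0.054 ]), 0.74), (array([0.1791, 0.3445, 0.0535]), 0.69)]
 16.57 p [ 0.5541 -0.029   0.2798] F [-0.65 -0.31  0.73] open 0.0504 j [-0.178  0.223  1.456 -0.     1.465  1.766]
```

View pics/f_fit.png

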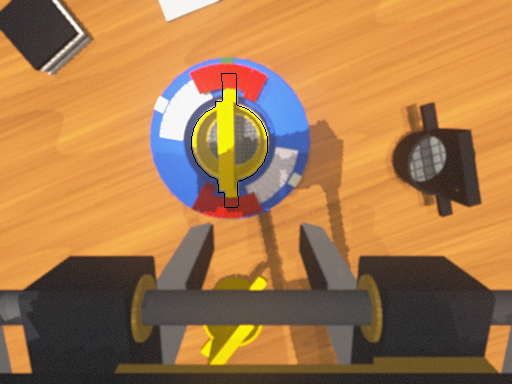

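View pics/f_crop.png

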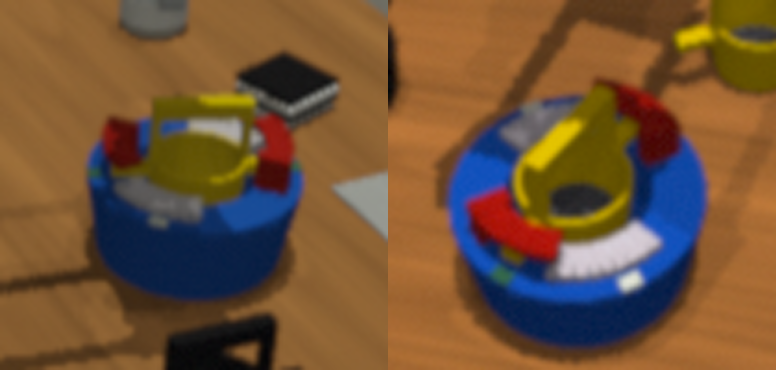

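The predicted outline for the locked pose (centre 90 mm up, yaw -21.4°) lies on the sieve seen at (228,140). The lug shows under the red roof by the green mark, and the sieve looks level. The gripper is clear, so I'm handing in.

```bash
python3 - <<'E'
from h import *
r.hold(.2); stat(); r.sign_off()
E
```

```text
16.77 p [ 0.554  -0.0291  0.28  ] F [-0.01 -1.39 -0.58] open 0.0497 j [-0.178  0.223  1.456 -0.     1.465  1.766]
the job is handed in; nothing more can be done
```

The yellow fine sieve is locked in the tub and I handed the job in at about 16.8 s of the 48 s. I took the sieve farthest from the base, at about (0.525, 0.233). I lowered it at the white marks until the lugs touched the tracks. Then I raised it 2 mm, turned it 60° clockwise under the hooks, lowered it into the notches and let go.

- **Contact heights:** the lugs met the tracks at a TCP height of 148.6 mm (149 expected). They met the notch floors at 141.6 mm, 7 mm lower, as they should.
- **Forces:** the readings I took stayed under about 6 N, though I did not log the peaks within each move.
- **Final pictures:** the outline predicted for the locked pose matches the sieve. A lug shows under the red roof by the green mark, and the sieve looks level by eye. The black sieve still stands at its starting place, within measurement error, and the gripper is clear of everything.
- **Disagreements:** the networks put the sieve centre between 86.5 and 93.6 mm high, around the 90 mm expected and within their 4 mm accuracy. No check failed.

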